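# Tip the sorting tray out into a storage bin

### The job

Slide the empty black bin across the bench until it stands squarely against the front of the tip-tray stand, centred under the tray's open lip. Then push the tray's hand lever over to tip the tray so that all three fittings slide off into the bin, and let the tray down gently, without dropping it, until it lies level again. Leave the bin where it is, do not touch the fittings with the gripper, and do not disturb the other things on the bench.

Things in the scene. Friction and masses are not known exactly. Their poses are not given: they have to be found in the camera images.
- stand: Fixed tip-tray stand: plywood base 190 (x) by 160 (y) by 18 mm, two dark steel cheek plates up to 163 mm high at x = +-84 mm that carry the tray's hinge. Origin on the bench; z up; the tray tips towards the stand's +y. Its vertical front face, against which the bin is to stand, is at y = +50 mm; its back at y = -110 mm.
- hinge (a point): Point on the tray's hinge axis, midway between the cheeks: at (0, 30, 150) mm in the stand's frame. The axis runs along the stand's x. Axes parallel to the stand's.
- tray (a joint): Angle of the tray about the hinge, rad: 0 = level, resting down; grows as the lever is pushed towards the stand's +y and the tray's back rises; stop at 0.95 (54 degrees). It falls back to 0 by its own weight if let go. Aluminium tray 150 mm wide, 210 mm long, floor 6 mm thick centred on the hinge's height, walls 25 mm high at the sides and back, open at the lip.
- lip (a point): Middle of the tray's open lip, on the floor's upper face, 70 mm ahead of the hinge; moves with the tray. Level, the tray reaches from y = -110 mm (back) to y = +100 mm (lip) in the stand's frame; tipped to the stop, the lip is about 90 mm above the bench.
- lever_grip (a point): Point on the black round grip (22 mm thick, outer 65 mm of the lever) of the steel hand lever, 110 mm from the hinge axis. The lever, fixed to the tray, is 140 mm long and stands 107 mm to the stand's -x side of its middle. Tray level: it leans 0.475 rad back (to the stand's -y) from upright; at the stop 0.475 rad forward. Pushing takes some 5 N.
- dock (a point): Fixed point on the bench at (0, 145, 0) mm in the stand's frame: where the bin's origin lies when the bin stands flush and centred against the stand. Axes parallel to the stand's.
- bin: Loose open black plastic bin, 180 (x) by 190 (y) by 75 mm high, walls 5 mm, 0.35 kg. Origin: centre of its underside; z up. On its +y wall (the side away from the stand) an upright grip tongue 70 mm wide (x) and 10 mm thick, centred at y = +90 mm, stands up to 110 mm above the bench, 35 mm above the rim.
- block_mid (a point): Middle of the grey plastic terminal block, 40 by 70 by 32 mm, 0.1 kg, lying on the tray.
- saddle_mid (a point): Middle of the bright steel pipe saddle, 30 by 75 by 28 mm, 0.12 kg, lying on the tray.
- angle_mid (a point): Middle of the dark steel angle bracket, 60 by 45 by 42 mm, 0.09 kg, lying on the tray.
- carton: Bystander: cardboard carton 100 by 120 by 70 mm. Origin: centre of its underside.
- can: Bystander: upright can, 60 mm across, 130 mm high. Origin: centre of its underside.
- screwdriver: Bystander: screwdriver lying on the bench along its own x, 190 mm long.
- block: The terminal block itself; origin at the centre of its underside.
- saddle: The pipe saddle itself; origin at the centre of its underside.
- angle: The angle bracket itself; origin at the centre of its underside.
Things that resemble listed ones, but are neither listed nor needed, are in the scene too. Leave any pink look-alike of the angle alone.

How it is judged:
On the way, in this order (a step that is already met when the one before it is completed fails the run):
1. the bin stands squarely against the stand under the lip, with the tray still down (x of bin in the frame of dock between -0.035 and 0.035 m and y of bin in the frame of dock between -0.03 and 0.03 m and angle between the y axis of bin and the y axis of stand, either way round below 0.2 rad and angle between bin's own z axis and vertical below 0.1 rad and value of joint tray below 0.1 rad), for 0.2 s.
2. all three fittings have slid into the bin (x of block_mid in the frame of bin between -0.09 and 0.09 m and y of block_mid in the frame of bin between -0.095 and 0.095 m and z of each of block_mid, saddle_mid, angle_mid in the frame of bin below 0.078 m and x of saddle_mid in the frame of bin between -0.09 and 0.09 m and y of saddle_mid in the frame of bin between -0.095 and 0.095 m and x of angle_mid in the frame of bin between -0.09 and 0.09 m and y of angle_mid in the frame of bin between -0.095 and 0.095 m), for 0.2 s.
At the end, for the whole second after the job is handed in: All three fittings lie inside the bin (their middles within its walls and below 78 mm above its underside); the bin stands flat and still against the stand, within 35 mm sideways and 30 mm of flush at the dock point and within 0.2 rad of square; the tray is down again (below 0.05 rad) (all of step 2 and x of bin in the frame of dock between -0.035 and 0.035 m and y of bin in the frame of dock between -0.03 and 0.03 m and angle between the y axis of bin and the y axis of stand, either way round below 0.2 rad and angle between bin's own z axis and vertical below 0.1 rad and value of joint tray below 0.05 rad and linear speed of bin below 0.02 m/s); the robot touches nothing.
It fails at once if a fitting is touched by the robot (over 0.5 N) (contact force between any of the fingers, the arm and block above 0.5 N or contact force between any of the fingers, the arm and saddle above 0.5 N or contact force between any of the fingers, the arm and angle above 0.5 N).
It fails at once if the tray is dropped (falls back faster than 2.5 rad/s) (velocity of joint tray below -2.5 rad/s).
It fails at once if a bystander is moved by more than 30 mm (distance of any of carton, can, screwdriver from where it was at the start of the episode above 0.03 m).
It also fails if it takes over 61 s, if anything falls off the work surface, if the arm or the gripper's body presses on something with over 40 N, if the wrist force passes 120 N, or if a joint passes its speed limit or range.

### The arm

A 6-joint arm with a two-finger parallel gripper is mounted at the origin on the work surface. World frame = base frame: x ahead of the robot, y to its left, z up, the work surface at z = 0. Lengths are in m, angles in rad, forces in N, time in s.
With the tool pointing down it reaches from about 0.35 to 0.775 m from the base axis. Payload 7.3 kg.
Tool frame: the origin (TCP) lies at the very end of the fingers, on their centre line; the grasp point (between the pads) lies 19 mm behind it; z points along the fingers, y is the direction in which the jaws open and shut (so a half turn about z gives the same grasp; the last joint's range is limited). The gripper opens to 92 mm and grips with 3 to 60 N. Pads are 19 mm wide; open, the fingers measure 130 mm over their backs; the gripper's body (75 mm by 190 mm) begins 47 mm behind the grasp point.
Start: joints at [-1.362, 0.342, 1.524, -0, 1.275, -0.146], TCP at [0.182, -0.492, 0.227] pointing down, gripper open.
Joint ranges: [-2.53, 2.53], [-0.77, 2.02], [0.04, 2.7], [-1, 4.14], [0.28, 2.66], [-3.11, 3.11]. Speed limits (rad/s): [2.57, 2.57, 3.14, 3.14, 3.14, 3.14].

### API

Orientations are given as [roll, pitch, yaw] about the fixed x, y, z axes, in that order (R = Rz(yaw) Ry(pitch) Rx(roll)).
In Python, from cell import robot gives the robot as it stands.
- The arm moves only by the shell command python3 -m pendant 'ROWS' [OPENING] [FORCE]. ROWS is JSON, a list of rows, each a list of 2 entries, a list of its own where there are three numbers: the shift along the tool's x, y, z in mm, then the turn about the tool's z in degrees. In form: [[[x, y, z], turn], ...]. A call has 1 to 10 rows; each row is the pose to reach, as a shift and turn from the pose measured when the call began, along the tool's axes at that moment; what a row does not reach only later rows make up. A row lasts 1/12 s, in which the tool goes at most 41.7 mm and 7.16 degrees, less where a joint would pass 70% of its speed; a pose out of reach is approached as far as the arm can. A call with a gripper value outside its range is refused whole. OPENING is the opening, from 0 (shut) to 1 (fully open), set as the call begins (- or left out, the last holds). The fingers move at their own pace and stop on an object; FORCE is the grip in N (left out, the last holds). Time passes only in rows, so rows that repeat a pose let the fingers close. It gives the time, the measured TCP pose, the force and the opening at its end, in the units of the state.
- robot.observe(): the state, without advancing time (a new reading comes with each control period).
- robot.read_camera(name): name is "scene" or "top" or "wrist"; returns the picture (384x512x3 uint8, red, green, blue); there is no depth.
- robot.calibration(name): a dict with "vfov" (degrees; the focal length in pixels is half the picture's height over the tangent of half this angle, whatever the lens; pixels are square), "cx", "cy" (the principal point, pixels), "rvec" (rotation vector, rad) and "tvec" (3), from world to camera coordinates, as OpenCV has them. Camera axes: x right, y down, z forward; pixel columns grow to the right and rows downward; lengths in m; the calibration is good to about 2 mm. A picture is of the moment at which its call begins: read the wrist's pose just before it. calibration takes no time and is no camera call; for the wrist camera it gives the pose at the moment of the call.
- robot.hand_in(): hands the job in, once; it reports no verdict.
Trained networks look in the newest picture that a camera, given by its name, has taken for a name from the list of things; names that differ only in an ending like _2 or _b are one class to them, and where a whole thing is asked for, a point or a joint stands for the part that bears it (a point fixed in the world has none). Each returns a list of dicts, best first, with "p" (0 to 1); they miss things now and then, are a little off and sometimes report something else, mostly with a low value. They report only what shows in the picture. A call takes as long as a camera call. They do not tell look-alikes from the thing itself.
- robot.find_in(camera, query): "xy" ([column, row] as shares, 0 to 1, of the picture: columns of its width, rows of its height, amid what is visible of it).
The state is a dict: "time": time; "qpos": joint angles; "qvel": joint speeds; "joint_efforts": joint torques, N m; "tool_pos": TCP position; "tool_rot": TCP orientation; "contact_force": force on the tool from outside, world axes, zero at the start; "torque": the same for the moment, N m; "opening": finger opening in m.
Only numpy, scipy, OpenCV 4.12 (cv2) and the standard library are available. Lean on these libraries where they do the work, as an engineer would, in place of code of your own. Each camera call takes 0.05 s, during which the arm holds its last target.

## Working session

There is one attempt and no reset: what is moved stays moved. The work goes in short steps, Python scripts to look and compute and a shell command to move; the robot and the scene stay as the last step left them, time stands still between calls to the robot, and variables do not carry over. Pictures are saved under pics/ and viewed, and the job is handed in when it is done.

```bash
ls; mkdir -p pics; python3 - <<'E'
from cell import robot
import cv2
print(robot.observe())
for n in ("scene","top","wrist"):
    im=robot.read_camera(n); cv2.imwrite(f"pics/{n}0.png",im[:,:,::-1]); print(n,robot.calibration(n))
E
```

```text
pics
{'time': 0.0, 'qpos': array([-1.36202869e+00,  3.42715956e-01,  1.52498963e+00, -2.39689183e-05,
        1.27538298e+00, -1.45993147e-01]), 'qvel': array([-2.02135587e-04, -6.17208598e-04, -1.10207995e-03,  9.34754321e-05,
        1.63468845e-03, -2.73115009e-04]), 'joint_efforts': array([ 1.38332409e-03, -4.31236446e+01, -2.44214112e+01,  7.18524749e-02,
        5.59692469e-02, -1.51735298e-04]), 'tool_pos': array([ 0.18230263, -0.49191511,  0.22605802]), 'tool_rot': array([-3.14010932e+00, -1.94941704e-04,  3.54767632e-01]), 'contact_force': array([-0.52378983, -0.07093799, -0.1966356 ]), 'torque': array([ 0.03774722,  0.01166273, -0.03865012]), 'opening': 0.09197726367751463}
scene {'vfov': 46.88919451968558, 'cx': 255.00871665360646, 'cy': 188.2848157115917, 'rvec': array([ 1.57152722,  2.21497952, -0.67013595]), 'tvec': array([ 0.18688477, -0.37042516,  1.81801616])}
top {'vfov': 55.52996446491372, 'cx': 260.78942891431785, 'cy': 191.6028398900655, 'rvec': array([ 2.13349878, -2.13159882,  0.17375729]), 'tvec': array([0.02035033, 0.61638233, 1.18139188])}
wrist {'vfov': 64.34615392612073, 'cx': 253.7129604575449, 'cy': 194.27948218386464, 'rvec': array([-2.40268795,  1.6718669 ,  0.21414866]), 'tvec': array([-0.52476412, -0.03278705,  0.39012381])}
```

View pics/scene0.png

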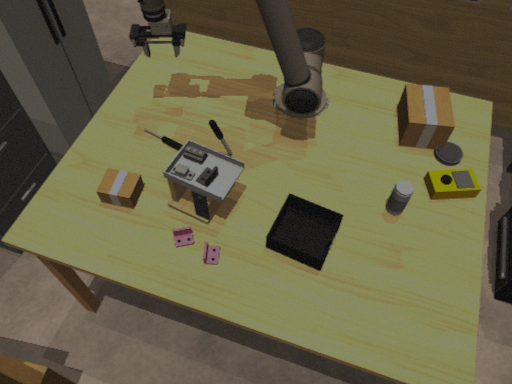

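View pics/top0.png

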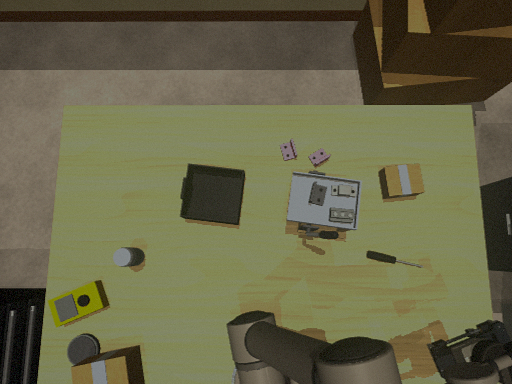

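View pics/wrist0.png

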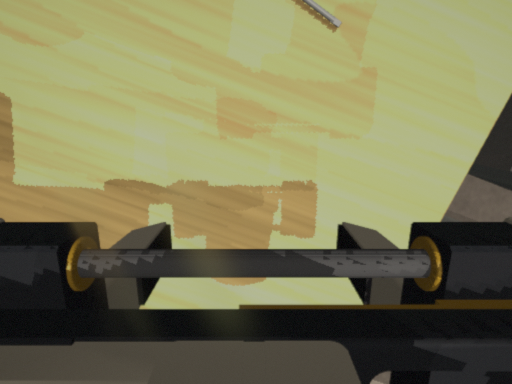

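The scene camera shows the stand with its lip towards world +y, the bin on its +y side and the lever on the robot's side. I'll zoom in on the top view.

```bash
python3 - <<'E'
import cv2
im=cv2.imread("pics/top0.png")
c=im[130:260,165:375]; cv2.imwrite("pics/topz0.png",cv2.resize(cv2.convertScaleAbs(c,alpha=1.5,beta=25),None,fx=3.8,fy=3.8,interpolation=cv2.INTER_CUBIC))
im=cv2.imread("pics/scene0.png")
c=im[110:275,95:350]; cv2.imwrite("pics/scenez0.png",cv2.resize(cv2.convertScaleAbs(c,alpha=1.5,beta=25),None,fx=3.1,fy=3.1,interpolation=cv2.INTER_CUBIC))
E
```

```text
(no output)
```

View pics/topz0.png

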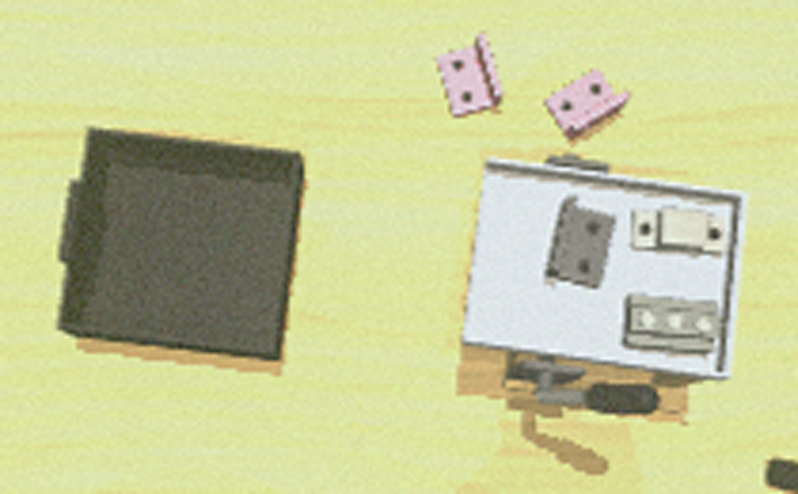

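View pics/scenez0.png

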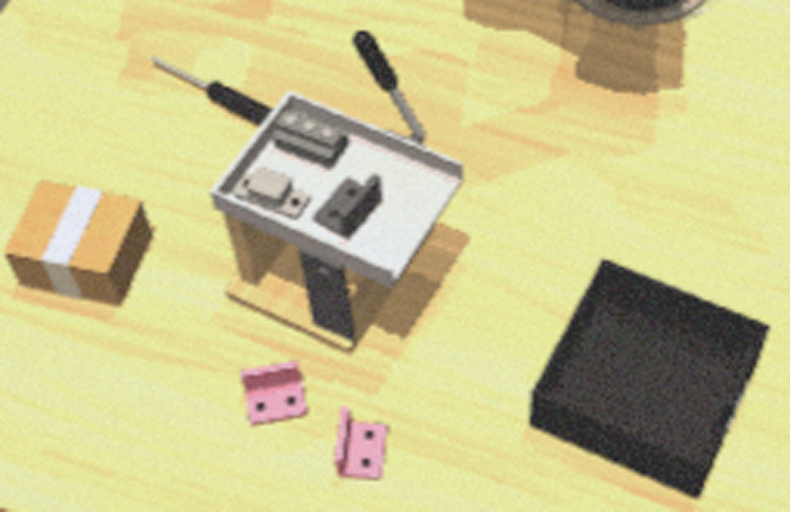

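```bash
cat > h.py <<'E'
import numpy as np, cv2
from scipy.optimize import least_squares
def K(c): 
    f=192/np.tan(np.radians(c["vfov"]/2)); return np.array([[f,0,c["cx"]],[0,f,c["cy"]],[0,0,1]])
def proj(P,c): return cv2.projectPoints(np.asarray(P,float),c["rvec"],c["tvec"],K(c),None)[0][:,0]
def fit(P,px,c,x0):
    P=np.asarray(P,float)
    def W(v):
        s,k=np.sin(v[2]),np.cos(v[2]); R=np.array([[k,-s,0],[s,k,0],[0,0,1]]); return P@R.T+[v[0],v[1],0]
    r=least_squares(lambda v:(proj(W(v),c)-px).ravel(),x0); return r.x,np.round(r.fun,1)
def W(v,P):
    s,k=np.sin(v[2]),np.cos(v[2]); R=np.array([[k,-s,0],[s,k,0],[0,0,1]]); return np.asarray(P,float)@R.T+[v[0],v[1],0]
E
python3 - <<'E'
from h import *
from cell import robot
c=robot.calibration("top")
z=lambda a:np.array(a,float)/3.8+[165-.4,130-.4]
b=fit([[.09,.095,.075],[.09,-.095,.075],[-.09,-.095,.075],[-.09,.095,.075]],z([[90,128],[303,153],[281,359],[60,330]]),c,[.6,.2,0])
for h in(.172,.178):
  s=fit([[.075,.1,h],[.075,-.11,h],[-.075,-.11,h],[-.075,.1,h]],z([[488,160],[746,193],[727,379],[463,345]]),c,[.6,-.1,0])
  print(s)
print(b)
s=s[0];b=b[0]
print("tongue",W(b,[[0,.09,.11]]),"dock",W(s,[[0,.145,0],[0,.235,.11]]))
a=-.475; print("grip",W(s,[[-.107,.03+.11*np.sin(a),.15+.11*np.cos(a)],[-.107,.03+.14*np.sin(a),.15+.14*np.cos(a)],[-.107,.03,.15],[-.107,.03+.11*np.sin(-a),.15+.11*np.cos(a)]]))
print(proj(W(s,[[-.107,.03+.11*np.sin(a),.15+.11*np.cos(a)]]),c), robot.find_in("top","lever_grip")[:2],robot.find_in("top","bin")[:2])
print(proj(W(s,[[-.107,.03+.11*np.sin(a),.15+.11*np.cos(a)]]),c)/[512,384],proj(W(b,[[0,0,0.03]]),c)/[512,384])
o=robot.observe();print(o["tool_pos"],o["tool_rot"],o["time"])
E
```

```text
(array([ 0.57051874, -0.1663562 , -0.13390577]), array([-0.4, -0. , -0.1,  0.3,  0.4,  0.1,  0.1, -0.4]))
(array([ 0.5696809 , -0.165329  , -0.13386142]), array([-0.6, -0.2,  0.1,  0.2,  0.6,  0.3, -0.1, -0.3]))
(array([ 0.60732107,  0.17958599, -0.11400285]), array([ 0.3,  0.4,  0.3,  0.1, -0.6, -0.7,  0.1,  0.3]))
tongue [[0.61755912 0.26900177 0.11      ]] dock [[ 0.58903289 -0.02162618  0.        ]
 [ 0.60104447  0.06756868  0.11      ]]
grip [[ 0.46092789 -0.17117412  0.2478222 ]
 [ 0.45909677 -0.18477154  0.27450098]
 [ 0.46764199 -0.12131695  0.15      ]
 [ 0.4743561  -0.07145977  0.2478222 ]]
[[329.60204294 235.10926554]] [{'xy': [0.6242, 0.5341], 'p': 0.67}] [{'xy': [0.4193, 0.5], 'p': 0.77}]
[[0.64375399 0.61226371]] [[0.41921116 0.50836556]]
[ 0.18238436 -0.49210958  0.22640167] [-3.14088238e+00 -1.18257514e-04  3.54802895e-01] 0.25
```

```bash
cat >> h.py <<'E'
def go(o,p,yaw):
    from scipy.spatial.transform import Rotation as R
    r=R.from_euler("xyz",o["tool_rot"]).as_matrix()
    d=r.T@(np.array(p)-o["tool_pos"])*1000; t=np.degrees(o["tool_rot"][2]-yaw); t=(t+180)%360-180
    print("t",round(o["time"],2),"pos",o["tool_pos"].round(4),"rot",o["tool_rot"].round(3),"F",o["contact_force"].round(1),"-> shift",d.round(1),"turn",round(t,1))
E
python3 - <<'E'
from h import *
from cell import robot
o=robot.observe()
go(o,[.3,-.3,.36],.2)
go(o,[.6176,.269,.36],-.114)
E
```

```text
t 0.25 pos [ 0.1824 -0.4921  0.2264] rot [-3.141 -0.     0.355] F [-0.3  0.3  0.3] -> shift [ 177.  -139.4 -133.5] turn 8.9
t 0.25 pos [ 0.1824 -0.4921  0.2264] rot [-3.141 -0.     0.355] F [-0.3  0.3  0.3] -> shift [ 672.5 -562.6 -133.1] turn 26.9
```

```bash
python3 -m pendant '[[[0,0,-40],0],[[0,0,-80],0],[[0,0,-120],0],[[20,-17,-134],0],[[48,-40,-134],2],[[78,-65,-134],4],[[108,-90,-134],6],[[138,-115,-134],8],[[168,-140,-134],10],[[198,-165,-134],12]]' 1; python3 - <<'E'
from h import *
from cell import robot
go(robot.observe(),[.6176,.269,.36],-.114)
E
```

```text
time: 1.08
tool_pos: [0.3111, -0.2669, 0.3606]
tool_rot: [-3.141, -0.0, 0.143]
contact_force: [1.1, -0.5, 0.8]
opening: 0.0917
t 1.08 pos [ 0.3111 -0.2669  0.3606] rot [-3.141 -0.     0.143] F [ 1.1 -0.5  0.8] -> shift [ 379.8 -486.7    0.9] turn 14.7
```

```bash
python3 -m pendant '[[[22,-29,0],1],[[47,-60,0],2],[[72,-92,0],4],[[97,-124,0],6],[[122,-156,0],8],[[147,-188,0],10],[[172,-220,0],11],[[197,-252,0],12],[[222,-284,0],13],[[247,-316,0],14]]' 1; python3 - <<'E'
from h import *
from cell import robot
go(robot.observe(),[.6176,.269,.30],-.114)
E
```

```text
time: 1.92
tool_pos: [0.511, 0.0832, 0.3608]
tool_rot: [-3.141, -0.0, -0.102]
contact_force: [1.6, -1.1, 0.1]
opening: 0.092
t 1.92 pos [0.511  0.0832 0.3608] rot [-3.141 -0.    -0.102] F [ 1.6 -1.1  0.1] -> shift [  87.1 -195.6   60.9] turn 0.7
```

```bash
python3 -m pendant '[[[14,-32,10],0],[[29,-65,20],0.7],[[44,-98,30],0.7],[[58,-131,42],0.7],[[73,-164,54],0.7],[[87,-192,61],0.7],[[87,-195.6,61],0.7],[[87,-195.6,61],0.7],[[87,-195.6,61],0.7]]' 1; python3 - <<'E'
from h import *
from cell import robot
import cv2
o=robot.observe()
im=robot.read_camera("wrist"); cv2.imwrite("pics/w1.png",im[:,:,::-1]);c=robot.calibration("wrist")
go(o,[.6176,.269,.30],-.114)
b=[.6073,.1796,-.114]
print(proj(W(b,[[-.035,.085,.11],[.035,.085,.11],[-.035,.095,.11],[.035,.095,.11],[.09,.095,.075],[-.09,.095,.075]]),c))
E
```

```text
time: 2.67
tool_pos: [0.6173, 0.2688, 0.2996]
tool_rot: [3.141, 0.0, -0.114]
contact_force: [1.1, -0.3, -0.4]
opening: 0.0917
t 2.67 pos [0.6173 0.2688 0.2996] rot [ 3.141  0.    -0.114] F [ 1.1 -0.3 -0.4] -> shift [ 0.3 -0.2 -0.4] turn 0.0
[[256.62548038 203.02101078]
 [256.74114317 143.70111698]
 [248.23272016 203.02299415]
 [247.92443561 143.70493511]
 [248.24614502  94.83130788]
 [248.91190285 235.04259081]]
```

View pics/w1.png

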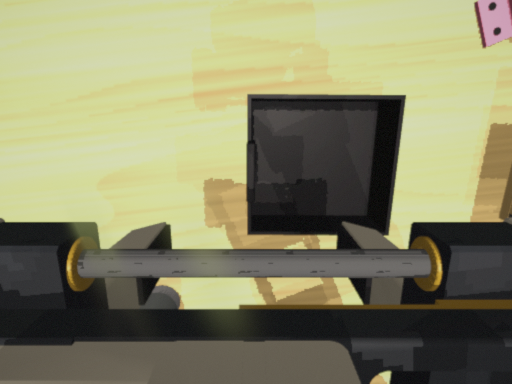

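The wrist picture shows the tongue at columns 247–256, rows 143–203, exactly where it was predicted. The can's top shows near (165,298), so I'll check its clearance.

```bash
python3 - <<'E'
from h import *
from cell import robot
def ray(px,c,z):
    R=cv2.Rodrigues(c["rvec"])[0]; C=-R.T@c["tvec"]; d=R.T@np.linalg.inv(K(c))@[*px,1]; return C+d*(z-C[2])/d[2]
print(ray((165,298),robot.calibration("wrist"),.13), ray((122,257),robot.calibration("top"),.13), ray((100,198),robot.calibration("top"),.11))
go(robot.observe(),[.6176,.269,.083],-.114)
E
```

```text
[0.48067263 0.39235012 0.13      ] [0.39903831 0.4470273  0.13      ] [0.58539055 0.53746914 0.11      ]
t 2.72 pos [0.6173 0.2682 0.3005] rot [-3.141e+00 -1.000e-03 -1.140e-01] F [0.1 0.4 0.4] -> shift [  0.   -0.7 217.5] turn -0.0
```

```bash
python3 -m pendant '[[[0,-0.5,38],0],[[0,-0.5,78],0],[[0,-0.5,118],0],[[0,-0.5,155],0],[[0,-0.5,185],0],[[0,-0.5,205],0],[[0,-0.5,217],0],[[0,-0.5,221],0],[[0,-0.5,221],0]]' 1; python3 -m pendant '[[[0,0,0],0],[[0,0,0],0],[[0,0,0],0],[[0,0,0],0],[[0,0,0],0],[[0,0,0],0]]' 0 25
python3 - <<'E'
from h import *
from cell import robot
o=robot.observe()
im=robot.read_camera("wrist"); cv2.imwrite("pics/w2.png",im[:,:,::-1])
go(o,[.601,.0676,.079],-.134)
E
```

```text
time: 3.47
tool_pos: [0.6178, 0.2681, 0.0801]
tool_rot: [-3.141, -0.001, -0.115]
contact_force: [0.2, 0.3, -0.0]
opening: 0.0919
time: 3.97
tool_pos: [0.6179, 0.2681, 0.0804]
tool_rot: [-3.141, -0.002, -0.115]
contact_force: [1.1, -0.3, -0.1]
opening: 0.0562
t 3.97 pos [0.6179 0.2681 0.0804] rot [-3.141e+00 -2.000e-03 -1.150e-01] F [ 1.1 -0.3 -0.1] -> shift [  6.3 201.2   1.3] turn 1.1
```

View pics/w2.png

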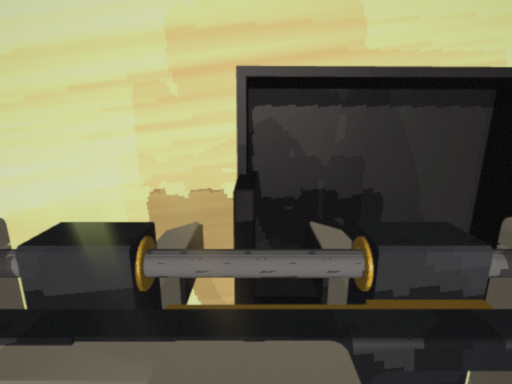

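Still closing, with the tongue (column ~245) between the jaws. I'll keep closing.

```bash
python3 -m pendant '[[[0,0,0],0],[[0,0,0],0],[[0,0,0],0],[[0,0,0],0],[[0,0,0],0],[[0,0,0],0],[[0,0,0],0],[[0,0,0],0],[[0,0,0],0]]' 0 25
python3 - <<'E'
from h import *
from cell import robot
o=robot.observe()
go(o,[.601,.0676,o["tool_pos"][2]],-.134)
E
```

```text
time: 4.77
tool_pos: [0.6178, 0.2683, 0.0802]
tool_rot: [-3.141, -0.001, -0.115]
contact_force: [-0.3, 1.5, 0.3]
opening: 0.0099
t 4.77 pos [0.6178 0.2683 0.0802] rot [-3.141e+00 -1.000e-03 -1.150e-01] F [-0.3  1.5  0.3] -> shift [ 6.400e+00  2.013e+02 -1.000e-01] turn 1.1
```

```bash
python3 -m pendant '[[[0,6,0],0],[[0,18,0],0],[[1,34,0],0],[[1,52,0],0],[[2,70,0],0.3],[[2,88,0],0.5],[[3,106,0],0.6],[[4,124,0],0.8],[[4,140,0],1],[[5,152,0],1]]'
python3 - <<'E'
from h import *
from cell import robot
o=robot.observe()
im=robot.read_camera("wrist"); cv2.imwrite("pics/w3.png",im[:,:,::-1])
im=robot.read_camera("top"); cv2.imwrite("pics/t3.png",cv2.resize(im[130:260,165:375,::-1],None,fx=3.8,fy=3.8,interpolation=cv2.INTER_CUBIC))
go(o,[.601,.0676,o["tool_pos"][2]],-.134)
E
```

```text
time: 5.6
tool_pos: [0.6046, 0.1137, 0.0803]
tool_rot: [3.142, -0.001, -0.135]
contact_force: [0.6, 1.3, -1.1]
opening: 0.01
t 5.6 pos [0.6046 0.1137 0.0803] rot [ 3.142e+00 -1.000e-03 -1.350e-01] F [ 0.6  1.3 -1.1] -> shift [ 2.6 46.2  0. ] turn -0.0
```

View pics/t3.png

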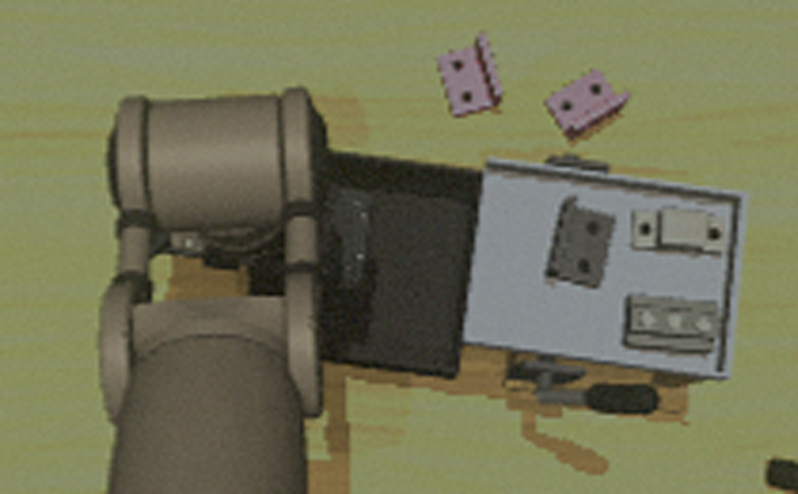

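View pics/w3.png

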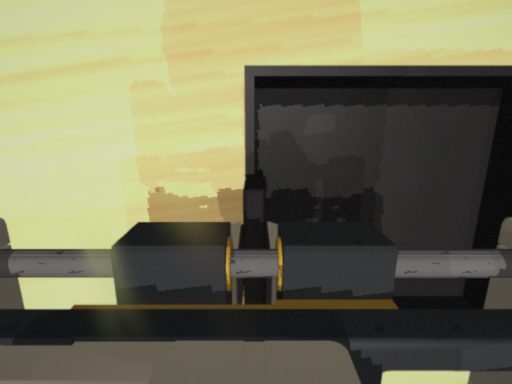

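The bin is held square, its leading edge entering under the lip. I'll go the rest gently until it touches.

```bash
python3 -m pendant '[[[1,7,0],0],[[2,15,0],0],[[2.6,23,0],0],[[2.6,30,0],0],[[2.6,35,0],0],[[2.6,39,0],0],[[2.6,42,0],0],[[2.6,43,0],0],[[2.6,43,0],0]]'
```

```text
time: 6.45
tool_pos: [0.6017, 0.0701, 0.0802]
tool_rot: [3.141, -0.001, -0.136]
contact_force: [-0.4, -1.8, -1.4]
opening: 0.01
```

```bash
python3 -m pendant '[[[0,1,0],0],[[0,2,0],0],[[0,3,0],0],[[0,4,0],0]]'
```

```text
time: 6.78
tool_pos: [0.6014, 0.0666, 0.0803]
tool_rot: [3.141, -0.001, -0.136]
contact_force: [2.0, 5.5, -1.1]
opening: 0.0099
```

```bash
python3 -m pendant '[[[0,0,0],0],[[0,0,0],0],[[0,0,0],0],[[0,0,0],0],[[0,0,0],0]]' 0.4; python3 -m pendant '[[[0,0,-15],0],[[0,0,-45],0],[[0,0,-85],0],[[0,0,-126],0],[[0,0,-167],0],[[0,0,-208],0],[[0,0,-249],0],[[0,0,-280],0],[[-10,0,-285],0],[[-40,0,-285],0]]'
python3 - <<'E'
from h import *
from cell import robot
o=robot.observe()
im=robot.read_camera("wrist"); cv2.imwrite("pics/w4.png",im[:,:,::-1])
im=robot.read_camera("scene"); cv2.imwrite("pics/s4.png",cv2.resize(im[100:265,95:350,::-1],None,fx=3.1,fy=3.1,interpolation=cv2.INTER_CUBIC))
c=robot.calibration("wrist")
s=[.5699,-.1656,-.1339]; b=[*W(s,[[0,.145,0]])[0][:2],-.1339]
print(proj(W(b,[[.09,.095,.075],[-.09,.095,.075]]),c),proj(W(s,[[.075,.1,.178],[-.075,.1,.178]]),c))
go(o,[.4,.05,.38],-.134)
E
```

```text
time: 7.2
tool_pos: [0.6013, 0.0664, 0.0803]
tool_rot: [3.141, -0.001, -0.136]
contact_force: [0.5, -0.0, 0.3]
opening: 0.0356
time: 8.03
tool_pos: [0.5636, 0.0714, 0.3663]
tool_rot: [3.141, -0.006, -0.137]
contact_force: [0.1, -0.2, -0.7]
opening: 0.0369
[[248.90897632  63.86769282]
 [249.49882356 191.52013181]] [[380.39648408  63.28215464]
 [367.18287381 200.35056062]]
t 8.03 pos [0.5636 0.0714 0.3663] rot [ 3.141 -0.006 -0.137] F [ 0.1 -0.2 -0.7] -> shift [-159.1   43.5  -14.6] turn -0.2
```

View pics/s4.png

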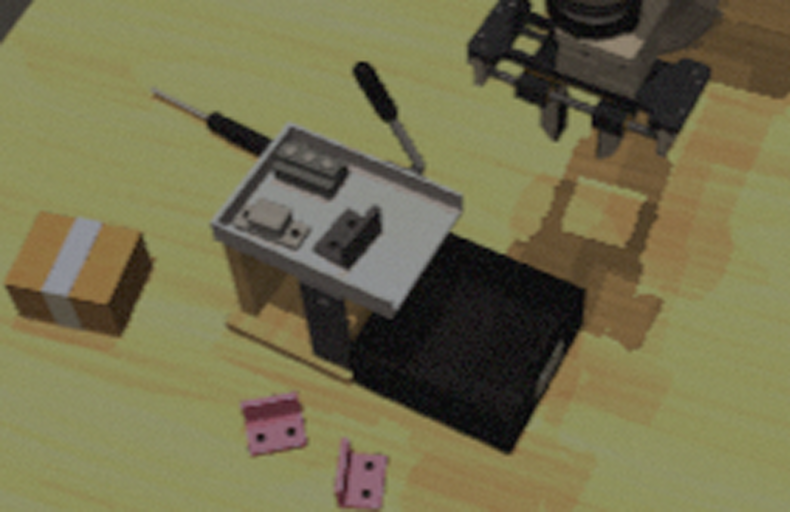

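View pics/w4.png

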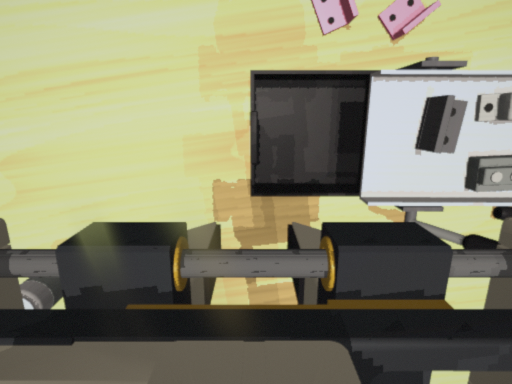

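Bin is flush and centred, and the tray is still down. Now I'll straddle the lever from above with the jaws along the stand's y.

```bash
cat >> h.py <<'E'
S=[.5699,-.1656,-.1339]
def tgt(o,c,z,x=-.113): print("c",c,end=" "); go(o,W(S,[[x,c,z]])[0],-.134)
E
python3 - <<'E'
from h import *
from cell import robot
o=robot.observe()
tgt(o,-.05,.365)
E
```

```text
c -0.05 t 8.13 pos [0.5579 0.0727 0.365 ] rot [ 3.141e+00  2.000e-03 -1.350e-01] F [ 0.9 -0.3  0.3] -> shift [-69.  284.6   0.4] turn -0.0
```

```bash
python3 -m pendant '[[[-10,24,0],0],[[-20,55,0],0],[[-30,90,0],0],[[-40,126,0],0],[[-50,162,0],0],[[-58,198,0],0],[[-64,234,0],0],[[-69,262,0],0],[[-69,280,0],0],[[-69,284.6,0],0]]' 1;  python3 -m pendant '[[[0,0,0],0],[[0,0,0],0],[[0,0,0],0]]' 1
python3 - <<'E'
from h import *
from cell import robot
o=robot.observe()
im=robot.read_camera("wrist"); cv2.imwrite("pics/w5.png",im[:,:,::-1]); c=robot.calibration("wrist")
im=robot.read_camera("scene"); cv2.imwrite("pics/s5.png",cv2.resize(im[80:245,95:350,::-1],None,fx=3.1,fy=3.1,interpolation=cv2.INTER_CUBIC))
a=-.475
print(proj(W(S,[[-.107,.03+r*np.sin(a),.15+r*np.cos(a)] for r in(.075,.14)]),c))
tgt(o,-.05,.245)
E
```

```text
time: 8.97
tool_pos: [0.4504, -0.2029, 0.3646]
tool_rot: [3.14, 0.003, -0.138]
contact_force: [0.4, 0.5, -0.8]
opening: 0.0916
time: 9.22
tool_pos: [0.4507, -0.202, 0.3643]
tool_rot: [3.141, 0.003, -0.138]
contact_force: [0.4, -1.3, 0.9]
opening: 0.0917
[[206.19118079 175.54367188]
 [231.26690898 188.81017978]]
c -0.05 t 9.22 pos [ 0.4507 -0.202   0.3643] rot [ 3.141e+00  3.000e-03 -1.380e-01] F [ 0.4 -1.3  0.9] -> shift [  0.7  -2.1 119.3] turn -0.2
```

View pics/w5.png

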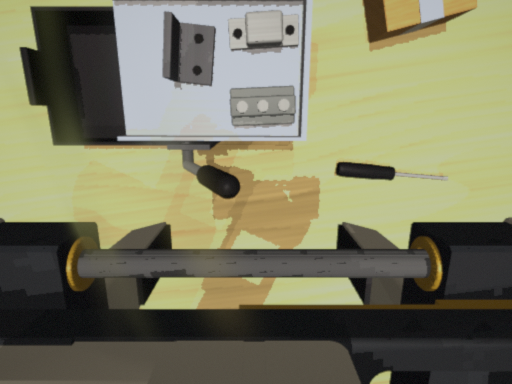

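View pics/s5.png

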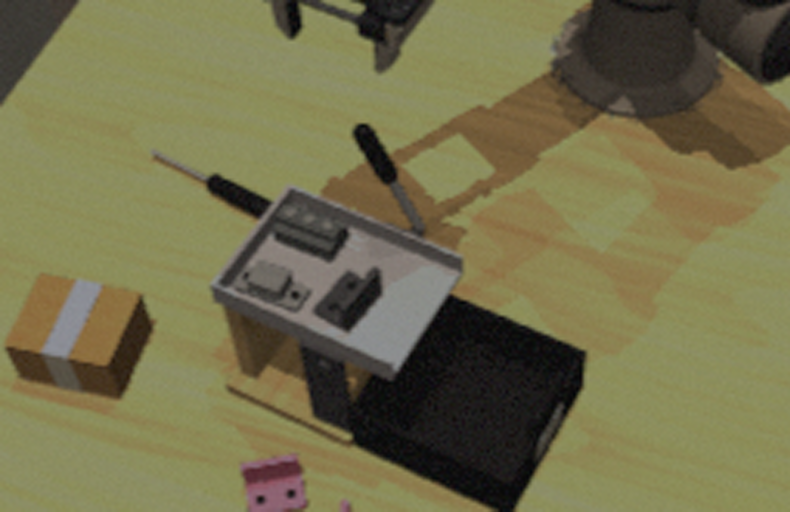

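Lever grip runs from (205,177) to (231,187) in the wrist picture, matching the prediction to 2 px. Descend.

```bash
python3 -m pendant '[[[0.5,-2,25],0],[[0.5,-2,60],0],[[0.5,-2,90],0],[[0.5,-2,110],0],[[0.5,-2,119],0],[[0.5,-2,119],0],[[0.5,-2,119],0]]' 1
python3 - <<'E'
from h import *
from cell import robot
o=robot.observe()
im=robot.read_camera("wrist"); cv2.imwrite("pics/w6.png",im[:,:,::-1])
for c in (-.05,-.028,0,.03,.065,.09,.112):tgt(o,c,.245)
E
```

```text
time: 9.9
tool_pos: [0.4517, -0.1998, 0.2464]
tool_rot: [3.14, 0.002, -0.136]
contact_force: [0.2, 0.8, 0.2]
opening: 0.0918
c -0.05 t 9.9 pos [ 0.4517 -0.1998  0.2464] rot [ 3.14e+00  2.00e-03 -1.36e-01] F [0.2 0.8 0.2] -> shift [-0.5  0.3  1.4] turn -0.1
c -0.028 t 9.9 pos [ 0.4517 -0.1998  0.2464] rot [ 3.14e+00  2.00e-03 -1.36e-01] F [0.2 0.8 0.2] -> shift [ -0.5 -21.7   1.4] turn -0.1
c 0 t 9.9 pos [ 0.4517 -0.1998  0.2464] rot [ 3.14e+00  2.00e-03 -1.36e-01] F [0.2 0.8 0.2] -> shift [ -0.6 -49.7   1.4] turn -0.1
c 0.03 t 9.9 pos [ 0.4517 -0.1998  0.2464] rot [ 3.14e+00  2.00e-03 -1.36e-01] F [0.2 0.8 0.2] -> shift [ -0.6 -79.7   1.3] turn -0.1
c 0.065 t 9.9 pos [ 0.4517 -0.1998  0.2464] rot [ 3.14e+00  2.00e-03 -1.36e-01] F [0.2 0.8 0.2] -> shift [  -0.7 -114.7    1.3] turn -0.1
c 0.09 t 9.9 pos [ 0.4517 -0.1998  0.2464] rot [ 3.14e+00  2.00e-03 -1.36e-01] F [0.2 0.8 0.2] -> shift [  -0.8 -139.7    1.2] turn -0.1
c 0.112 t 9.9 pos [ 0.4517 -0.1998  0.2464] rot [ 3.14e+00  2.00e-03 -1.36e-01] F [0.2 0.8 0.2] -> shift [  -0.8 -161.7    1.2] turn -0.1
```

View pics/w6.png

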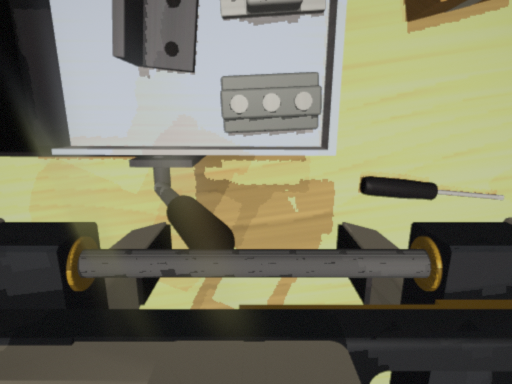

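The lever is between the fingers (tip near (225,240)). I'll start pushing.

```bash
python3 -m pendant '[[[0,-8,0],0],[[0,-16,0],0],[[0,-22,0],0],[[0,-28,0],0],[[0,-35,0],0],[[0,-42,0],0],[[0,-50,0],0],[[0,-58,0],0],[[0,-65,0],0]]' 1
python3 - <<'E'
from h import *
from cell import robot
o=robot.observe()
im=robot.read_camera("wrist"); cv2.imwrite("pics/w7.png",im[:,:,::-1])
im=robot.read_camera("scene"); cv2.imwrite("pics/s7.png",cv2.resize(im[80:245,95:350,::-1],None,fx=3.1,fy=3.1,interpolation=cv2.INTER_CUBIC))
for c in (.065,.112):tgt(o,c,.245)
E
```

```text
time: 10.7
tool_pos: [0.4613, -0.1364, 0.2477]
tool_rot: [3.136, -0.001, -0.136]
contact_force: [-0.4, -6.3, 4.1]
opening: 0.0913
c 0.065 t 10.7 pos [ 0.4613 -0.1364  0.2477] rot [ 3.136e+00 -1.000e-03 -1.360e-01] F [-0.4 -6.3  4.1] -> shift [ -1.6 -50.6   2.4] turn -0.1
c 0.112 t 10.7 pos [ 0.4613 -0.1364  0.2477] rot [ 3.136e+00 -1.000e-03 -1.360e-01] F [-0.4 -6.3  4.1] -> shift [ -1.7 -97.6   2.2] turn -0.1
```

View pics/w7.png

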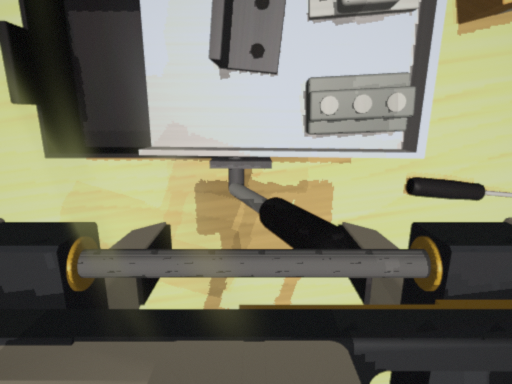

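View pics/s7.png

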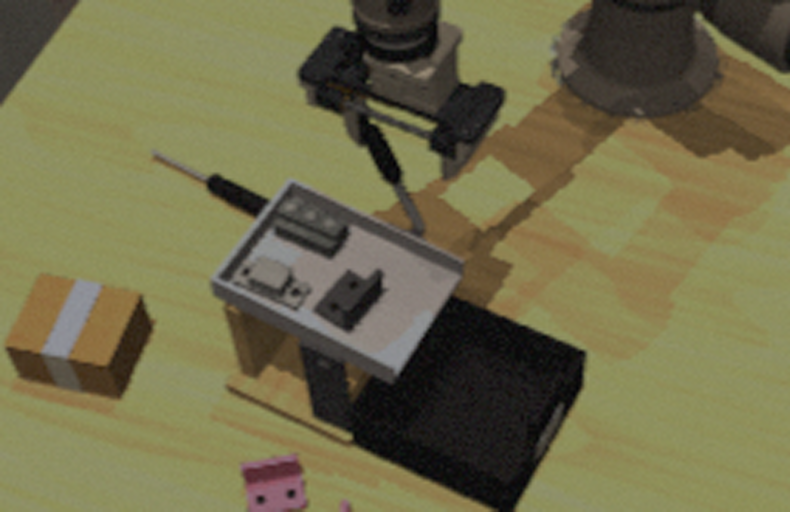

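Contact with the lever has been made (6 N) and the tray's back is starting to rise. Continuing.

```bash
python3 -m pendant '[[[-1,-7,1],0],[[-1,-14,2],0],[[-1,-21,2],0],[[-1,-28,2],0],[[-1,-35,2],0],[[-1,-42,2],0],[[-1,-49,2],0],[[-1,-56,2],0]]' 1
python3 - <<'E'
from h import *
from cell import robot
o=robot.observe()
im=robot.read_camera("scene"); cv2.imwrite("pics/s8.png",cv2.resize(im[80:245,95:350,::-1],None,fx=3.1,fy=3.1,interpolation=cv2.INTER_CUBIC))
for c in (.065,.112):tgt(o,c,.245)
E
```

```text
time: 11.47
tool_pos: [0.4679, -0.0793, 0.2452]
tool_rot: [3.138, -0.001, -0.135]
contact_force: [-0.8, -3.9, 3.4]
opening: 0.0917
c 0.065 t 11.47 pos [ 0.4679 -0.0793  0.2452] rot [ 3.138e+00 -1.000e-03 -1.350e-01] F [-0.8 -3.9  3.4] -> shift [-0.4  6.9  0.2] turn -0.1
c 0.112 t 11.47 pos [ 0.4679 -0.0793  0.2452] rot [ 3.138e+00 -1.000e-03 -1.350e-01] F [-0.8 -3.9  3.4] -> shift [ -0.4 -40.1   0.1] turn -0.1
```

View pics/s8.png

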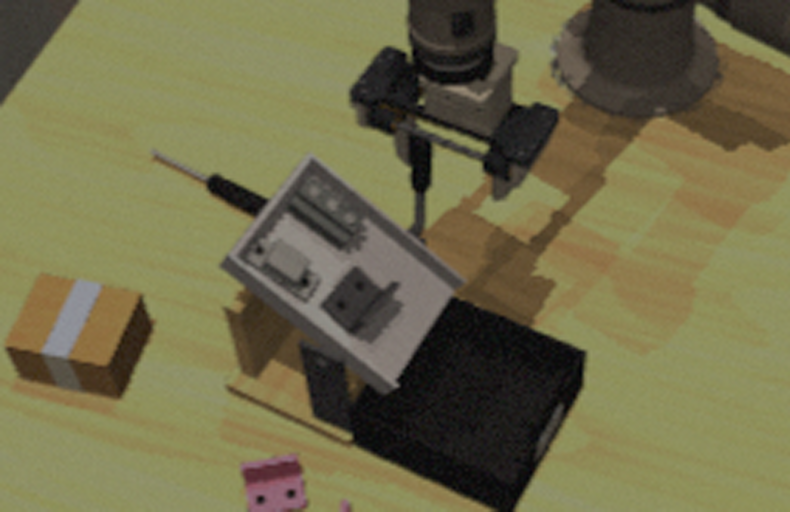

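The tray is about 28° up and the parts still hold. I'll go on slowly.

```bash
python3 -m pendant '[[[0,-5,0],0],[[0,-10,0],0],[[0,-15,0],0],[[0,-20,0],0],[[0,-25,0],0],[[0,-28,0],0],[[0,-28,0],0]]' 1
python3 - <<'E'
from h import *
from cell import robot
o=robot.observe()
im=robot.read_camera("scene"); cv2.imwrite("pics/s9.png",cv2.resize(im[80:245,95:350,::-1],None,fx=3.1,fy=3.1,interpolation=cv2.INTER_CUBIC))
for c in (.112,):tgt(o,c,.245)
E
```

```text
time: 12.1
tool_pos: [0.4715, -0.0494, 0.2449]
tool_rot: [3.14, 0.0, -0.134]
contact_force: [-0.7, -0.7, 0.7]
opening: 0.0916
c 0.112 t 12.1 pos [ 0.4715 -0.0494  0.2449] rot [ 3.14   0.    -0.134] F [-0.7 -0.7  0.7] -> shift [ -0.  -10.   -0.1] turn 0.0
```

View pics/s9.png

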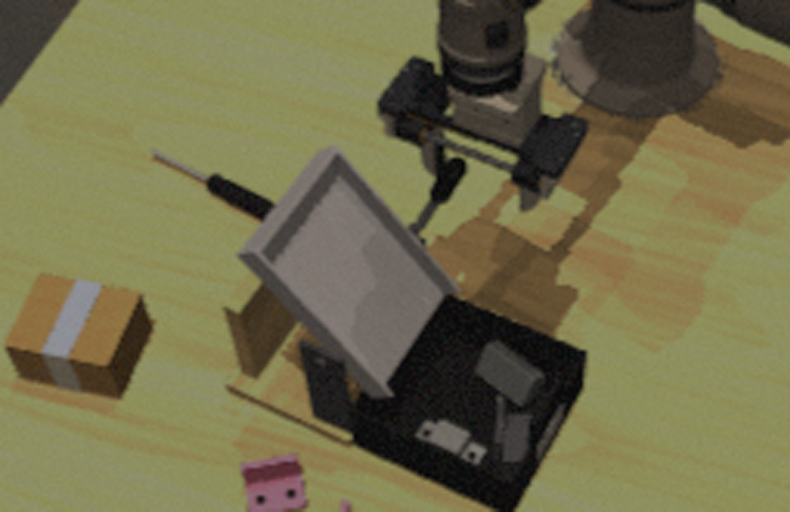

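All three fittings lie in the bin and the tray is empty. I'll let things settle for a moment, then lower slowly against the rear finger.

```bash
python3 -m pendant '[[[0,0,0],0],[[0,0,0],0],[[0,0,0],0],[[0,0,0],0]]' 1
python3 - <<'E'
from h import *
from cell import robot
o=robot.observe()
im=robot.read_camera("wrist"); cv2.imwrite("pics/w10.png",im[:,:,::-1])
for c in (.065,-.05):tgt(o,c,.245)
E
```

```text
time: 12.48
tool_pos: [0.4715, -0.0499, 0.245]
tool_rot: [3.139, 0.0, -0.134]
contact_force: [-1.1, -2.0, 0.0]
opening: 0.0919
c 0.065 t 12.48 pos [ 0.4715 -0.0499  0.245 ] rot [ 3.139  0.    -0.134] F [-1.1 -2.   0. ] -> shift [-0.  36.5  0. ] turn -0.0
c -0.05 t 12.48 pos [ 0.4715 -0.0499  0.245 ] rot [ 3.139  0.    -0.134] F [-1.1 -2.   0. ] -> shift [  0.  151.5   0.3] turn -0.0
```

View pics/w10.png

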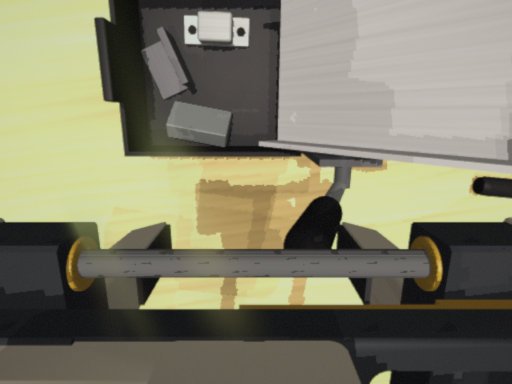

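The grip rests on the rear finger and the fittings lie well inside the bin. Lower at about 0.5 rad/s.

```bash
python3 -m pendant '[[[0,3,0],0],[[0,7,0],0],[[0,11,0],0],[[0,15,0],0],[[0,19,0],0],[[0,23,0],0],[[0,27,0],0],[[0,31,0],0],[[0,35,0],0],[[0,39,0],0]]' 1
python3 -m pendant '[[[0,4,0],0],[[0,9,0],0],[[0,14,0],0],[[0,19,0],0],[[0,24,0],0],[[0,29,0],0],[[0,34,0],0],[[0,39,0],0],[[0,44,0],0],[[0,49,0],0]]' 1
python3 - <<'E'
from h import *
from cell import robot
o=robot.observe()
im=robot.read_camera("wrist"); cv2.imwrite("pics/w11.png",im[:,:,::-1])
for c in (-.028,-.05):tgt(o,c,.245)
E
```

```text
time: 13.37
tool_pos: [0.4661, -0.0889, 0.2448]
tool_rot: [3.14, 0.001, -0.134]
contact_force: [-0.5, -1.7, -0.2]
opening: 0.0918
time: 14.2
tool_pos: [0.4595, -0.138, 0.2449]
tool_rot: [3.14, 0.001, -0.134]
contact_force: [0.7, -1.1, -0.7]
opening: 0.0917
c -0.028 t 14.2 pos [ 0.4595 -0.138   0.2449] rot [ 3.14e+00  1.00e-03 -1.34e-01] F [ 0.7 -1.1 -0.7] -> shift [ 0.2 40.6 -0. ] turn -0.0
c -0.05 t 14.2 pos [ 0.4595 -0.138   0.2449] rot [ 3.14e+00  1.00e-03 -1.34e-01] F [ 0.7 -1.1 -0.7] -> shift [ 0.2 62.6  0. ] turn -0.0
```

View pics/w11.png

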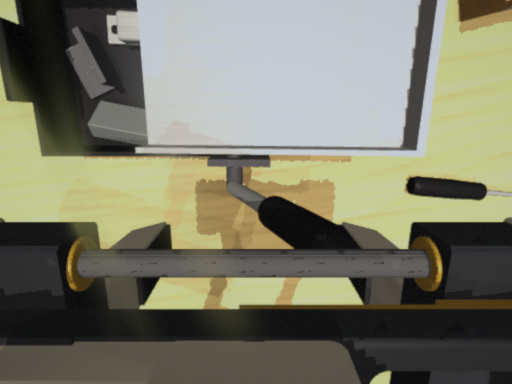

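The tray is nearly down and the lever still rests on the rear finger. I'll finish lowering.

```bash
python3 -m pendant '[[[0,4,0],0],[[0,8,0],0],[[0,12,0],0],[[0,16,0],0],[[0,20,0],0],[[0,25,0],0],[[0,30,0],0],[[0,36,0],0],[[0,43,0],0],[[0,50,0],0]]' 1
python3 -m pendant '[[[0,6,0],0],[[0,12,0],0],[[0,12,0],0]]' 1
python3 - <<'E'
from h import *
from cell import robot
o=robot.observe()
im=robot.read_camera("wrist"); cv2.imwrite("pics/w12.png",im[:,:,::-1])
tgt(o,-.05,.36)
E
```

```text
time: 15.08
tool_pos: [0.4526, -0.1892, 0.2451]
tool_rot: [3.139, 0.0, -0.135]
contact_force: [-0.3, 0.4, -0.1]
opening: 0.0914
time: 15.33
tool_pos: [0.4509, -0.2023, 0.2451]
tool_rot: [3.138, 0.0, -0.136]
contact_force: [0.3, -0.6, -0.1]
opening: 0.0917
c -0.05 t 15.33 pos [ 0.4509 -0.2023  0.2451] rot [ 3.138  0.    -0.136] F [ 0.3 -0.6 -0.1] -> shift [   0.    -1.9 -114.9] turn -0.1
```

View pics/w12.png

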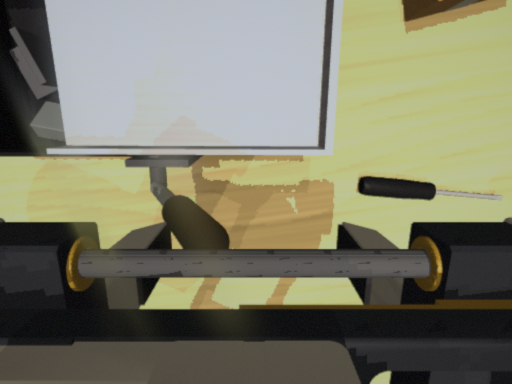

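The lever is free between the fingers, as it was before the push. I'll rise straight up and back away from the stand.

```bash
python3 -m pendant '[[[0,0,-15],0],[[0,0,-40],0],[[0,0,-75],0],[[0,0,-110],0],[[0,0,-135],0],[[-15,15,-140],0],[[-35,45,-140],0],[[-55,80,-140],0],[[-60,100,-140],0],[[-60,100,-140],0]]' 1
python3 -m pendant '[[[0,0,0],0],[[0,0,0],0],[[0,0,0],0]]' 1
python3 - <<'E'
from h import *
from cell import robot
im=robot.read_camera("scene"); cv2.imwrite("pics/s13.png",cv2.resize(im[80:245,95:350,::-1],None,fx=3.1,fy=3.1,interpolation=cv2.INTER_CUBIC))
im=robot.read_camera("top"); cv2.imwrite("pics/t13.png",cv2.resize(im[130:260,165:375,::-1],None,fx=3.8,fy=3.8,interpolation=cv2.INTER_CUBIC));cv2.imwrite("pics/t13f.png",im[:,:,::-1])
E
```

```text
time: 16.22
tool_pos: [0.3763, -0.295, 0.3853]
tool_rot: [3.138, 0.001, -0.14]
contact_force: [0.3, -0.8, -0.2]
opening: 0.0919
time: 16.47
tool_pos: [0.3768, -0.2941, 0.3852]
tool_rot: [3.138, 0.001, -0.139]
contact_force: [0.1, -0.3, -0.2]
opening: 0.0916
```

View pics/s13.png

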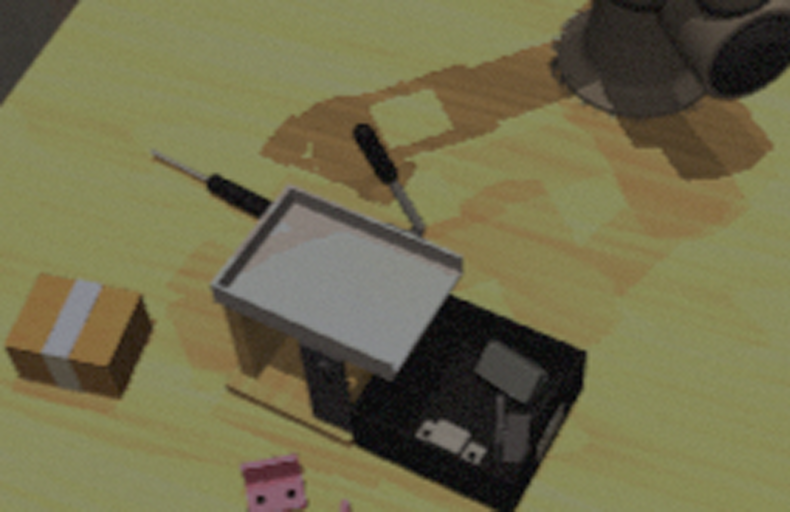

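View pics/t13.png

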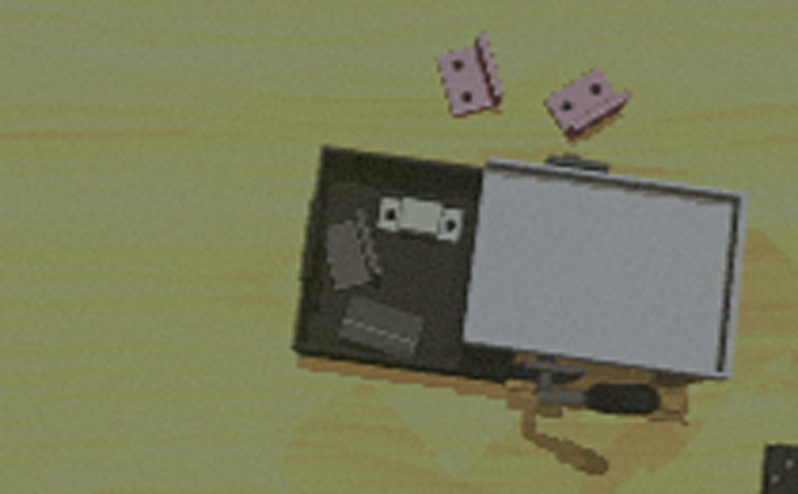

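View pics/t13f.png

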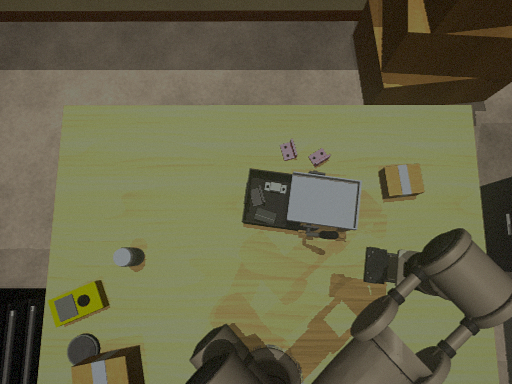

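```bash
python3 - <<'E'
from h import *
from cell import robot
c=robot.calibration("top")
z=lambda a:np.array(a,float)/3.8+[165-.4,130-.4]
b=fit([[.09,.095,.075],[-.09,.095,.075]],z([[322,147],[295,350]]),c,[.6,0,-.13])
s,_=fit([[.075,.1,.178],[.075,-.11,.178],[-.075,-.11,.178],[-.075,.1,.178]],z([[488,160],[746,193],[727,379],[463,345]]),c,[.6,-.1,0])
d=b[0][:2]-s[:2]; k,q=np.cos(s[2]),np.sin(s[2])
print(b, "dock-frame", k*d[0]+q*d[1], -q*d[0]+k*d[1]-.145, b[0][2]-s[2])
robot.hand_in()
E
```

```text
(array([ 0.59045747, -0.02395423, -0.12273288]), array([-0. ,  0.1,  0. , -0.1])) dock-frame 0.0017225367694917587 -0.0021170971297300722 0.011128542379700956
the job is handed in; nothing more can be done
```

I gripped the bin by its tongue and slid it up against the stand. I then straddled the lever and pushed it until the tray had tipped to about 0.83 rad. All three fittings slid into the bin. I lowered the tray slowly against the rear finger, backed the gripper clear and handed the job in at about 16.6 s.

**Last checks:**
- **Bin:** the final top picture puts it 2 mm sideways, 2 mm from flush and 0.01 rad off square to the stand.
- **Fittings:** all three are visible inside the bin.
- **Tray:** it is empty, and it and the lever are back where they were at the start.
- **Bystanders:** the carton and can look unmoved in the last top picture, and the screwdriver in the last scene picture. I compared these by eye and did not measure them.
- **Robot:** it is clear of everything, with the measured contact force near zero.

**Disagreements:**
- The network's guess for the lever grip was off (it pointed at the tray), so I located the lever from the stand pose instead.
- One wrist picture, taken while the arm was still settling, was about 8 px off. That matched the arm's motion; later pictures agreed.

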